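# Set the sine plate to 19.5 degrees on a gauge block stack

## Task

Set the sine plate to 19.5 degrees: swing its hinged plate right up by the red bar so that it stays open, lay the white 32 mm gauge block flat on the bright ground strip, centred and square across the plate under where the roller will come down, and the brass 18 mm block squarely on top of the white one. Then lower the plate gently by its bar until its roller rests on the stack, and let go. Leave everything else on the bench where it is.

Things in the scene. Friction and masses are not known exactly. Their poses are not given: they have to be found in the camera images.
- sine: Sine plate: dark steel base 210 (its x) x 110 (y) x 20 mm high, fixed to the table, origin at the centre of its underside. It carries the hinged aluminium plate: hinge at the -x end, red bar past the +x end. A bright ground strip (70 mm along x, 100 along y, top 25 mm above the table) lies on the base near +x, covered by the plate until that is swung up.
- pad (a point): Point on top of the ground strip, 61.4 mm along +x from the base's origin, on its centre line, 25 mm above the table; axes parallel to the base's. The roller comes down on a 50 mm stack right above it; the blocks' 80 mm length lies along the base's y.
- hinge (a point): Middle of the hinge axis (along the base's y), 80 mm along -x from the base's origin, 35 mm above the table. Below the plate (200 x 86 x 18 mm, 0.9 kg) a 20 mm diameter roller sits 150 mm from this axis: a stack of height h under it gives sin(angle) = h / 150 mm, so 50 mm gives 0.340 rad (19.5 degrees).
- plate (a joint): Tilt of the hinged plate, rad: 0 flat (its start), growing as the red bar end rises, stop at 1.4. Stiff hinge (0.55 N m friction, some damping): left above about 1.0 it stays up, below about 0.7 it sinks slowly under its own weight. Lifting takes about 7 N at the bar. Tilted 1.3, it leaves free room above the ground strip.
- bar (a point): Middle of the red round lifting bar (12 mm diameter, 76 mm free length along the base's y, between two side arms), on the plate 230 mm from the hinge axis and 14 mm above the hinge-roller line; 44 mm of free air between it and the plate's end. Flat, it is 49 mm above the bare table. Axes turn with the plate.
- white: White ceramic gauge block, 32 mm high, 0.35 to 0.65 kg. It is a loose gauge block, a plain rectangular block 35 mm wide (its x) and 80 mm long (its y); origin at the centre of its underside, z up.
- brass: Brass gauge block, 18 mm high, 0.28 to 0.52 kg. It is a loose gauge block, a plain rectangular block 35 mm wide (its x) and 80 mm long (its y); origin at the centre of its underside, z up.
- blue40: Bystander: blue-coated gauge block, 40 mm high, 35 x 80 mm like the others; origin at the centre of its underside.
- dark24: Bystander: black gauge block, 24 mm high, 35 x 80 mm like the others; origin at the centre of its underside.
- cylsquare: Bystander: upright steel cylinder, 60 mm diameter, 114 mm tall, loose; origin at the centre of its underside.
- ringgauge: Bystander: loose steel ring, 76 mm outer diameter, 22 mm high, lying flat; origin at the centre of its underside.
- pluggauge: Bystander: loose plug gauge lying along its x, 128 mm long, 22 mm high; origin at its middle, on the table.
- trysquare: Bystander: loose steel L-square lying flat; stock 100 mm along its x, blade 135 mm along its +y, 18 mm high; origin under the middle of the stock.
- cleaner: Bystander: white bottle with a blue cap, 52 mm diameter, 130 mm tall, loose; origin at the centre of its underside.
- dialstand: Bystander: fixed dial indicator on a black foot 70 x 60 x 50 mm, with a post 210 mm tall and an arm of 120 mm along its +y at 190 mm height; origin at the centre of the underside.

How it is judged:
By the outcome, as a careful person would: the job done as asked, in the order asked, and still so for the second after the job is handed in, with the robot touching nothing.
It also fails if it takes over 72 s, if anything falls off the work surface, if the arm or the gripper's body presses on something with over 40 N, if the wrist force passes 120 N, or if a joint passes its speed limit or range.

## Robot

A 6-joint arm with a two-finger parallel gripper is mounted at the origin on the work surface. World frame = base frame: x ahead of the robot, y to its left, z up, the work surface at z = 0. Lengths are in m, angles in rad, forces in N, time in s.
With the tool pointing down it reaches from about 0.35 to 0.775 m from the base axis. Payload 7.3 kg.
Tool frame: the origin (TCP) lies between the finger pads; the fingertips stand 17 mm ahead of it and the grasp point (between the pads) lies 2 mm behind it; z points along the fingers, y is the direction in which the jaws open and shut (so a half turn about z gives the same grasp; the last joint's range is limited). The gripper opens to 92 mm and grips with 3 to 60 N. Pads are 19 mm wide; open, the fingers measure 130 mm over their backs; the gripper's body (75 mm by 190 mm) begins 47 mm behind the grasp point.
Start: joints at [1.186, 0.342, 1.524, -0, 1.275, -0.146], TCP at [0.124, 0.51, 0.244] pointing down, gripper open.
Joint ranges: [-2.53, 2.53], [-0.77, 2.02], [0.04, 2.7], [-1, 4.14], [0.28, 2.66], [-3.11, 3.11]. Speed limits (rad/s): [2.57, 2.57, 3.14, 3.14, 3.14, 3.14].

## Interface

Orientations are given as [roll, pitch, yaw] about the fixed x, y, z axes, in that order (R = Rz(yaw) Ry(pitch) Rx(roll)).
In Python, from cell import sensors, vision, hand_in gives the robot as it stands.
- The arm moves only by the tool step_arm, never from a script. Its argument "series" is a list of rows, each a list of 5 numbers: the opening, from 0 (shut) to 1 (fully open), then the shift along the world's x, y, z each as a share of 25 mm, from -1 to 1, then the turn about the world's z as a share of 0.08 rad, from -1 to 1. A call has 1 to 12 rows; each row shifts and turns the commanded pose from where the row before left it; what a row does not reach is not made up. A row lasts 1/10 s, in which the tool goes at most 50 mm and 8.59 degrees, less where a joint would pass 70% of its speed; a pose out of reach is approached as far as the arm can. A call with a number of a shift or a turn outside -1 to 1 is refused whole. A call with a gripper value outside its range is refused whole. The fingers move at their own pace and stop on an object; "squeeze" is the grip in N (left out, the last holds). Time passes only in rows, so rows that do not move let the fingers close. It gives the time, the measured TCP pose, the force and the opening at its end, in the units of the state.
- sensors.observe(): the state, without advancing time (a new reading comes with each control period).
- vision.read_camera(name): name is "side" or "top" or "wrist"; returns a dict with "pixels" (384x512x3 uint8, blue, green, red), "range_z" (384x512 float32, m along the optical axis (not along the pixel's ray), 0 where there is no reading), "camera_matrix" (3x3 intrinsics, pixels), "pose" (4x4, takes a point from camera to world coordinates). Camera axes: x right, y down, z forward; pixel columns grow to the right and rows downward; lengths in m; the calibration is good to about 2 mm. A picture is of the moment at which its call begins.
- hand_in(): hands the job in, once; it reports no verdict.
The state is a dict: "time": time; "qpos": joint angles; "qvel": joint speeds; "joint_efforts": joint torques, N m; "tool_pos": TCP position; "tool_rot": TCP orientation; "contact_force": force on the tool from outside, world axes, zero at the start; "torque": the same for the moment, N m; "opening": finger opening in m.
Only numpy, scipy, OpenCV 4.12 (cv2) and the standard library are available. Lean on these libraries where they do the work, as an engineer would, in place of code of your own. Each camera call takes 0.05 s, during which the arm holds its last target.

## Working session

There is one attempt and no reset: what is moved stays moved. The work goes in short steps, Python scripts to look and compute and a tool call to move; the robot and the scene stay as the last step left them, time stands still between calls to the robot, and variables do not carry over. Pictures are saved under pics/ and viewed, and the job is handed in when it is done.

Besides the shell and the picture viewer there is one more tool, called by a JSON object that holds its "api" and its "payload". step_arm: Moves the arm, as the interface text tells. Its arguments: {"type":"object","properties":{"series":{"type":"array","items":{"type":"array","items":{"type":"number","minimum":-1,"maximum":1}}},"squeeze":{"type":"number"}},"required":["series"]}

```bash
mkdir -p pics; ls; cat > h.py <<'E'
import numpy as np, cv2
from cell import sensors, vision
def grab(n,tag):
    d=vision.read_camera(n); cv2.imwrite(f'pics/{tag}.png',d['pixels']); np.savez(f'{tag}.npz',p=d['pixels'],r=d['range_z'],K=d['camera_matrix'],T=d['pose']); return d
def pts(d):
    r=d['r'] if 'r' in d else d['range_z'];K=d['K'] if 'K' in d else d['camera_matrix'];T=d['T'] if 'T' in d else d['pose']
    v,u=np.mgrid[:r.shape[0],:r.shape[1]]
    P=np.stack([(u-K[0,2])/K[0,0]*r,(v-K[1,2])/K[1,1]*r,r],-1)
    return P@T[:3,:3].T+T[:3,3]
E
python3 - <<'E'
from h import *
for n in ['top','side','wrist']: 
    d=grab(n,n+'0'); print(n,d['pose'].round(3).tolist())
print(sensors.observe())
E
```

```text
pics
top [[-0.025, -0.99, 0.136, 0.344], [-1.0, 0.025, -0.002, -0.036], [-0.001, -0.136, -0.991, 1.472], [0.0, 0.0, 0.0, 1.0]]
side [[-0.992, -0.1, 0.082, 0.47], [-0.129, 0.709, -0.693, 0.638], [0.011, -0.698, -0.716, 0.733], [0.0, 0.0, 0.0, 1.0]]
wrist [[0.237, 0.93, 0.281, 0.049], [0.971, -0.227, -0.07, 0.528], [-0.002, 0.29, -0.957, 0.385], [0.0, 0.0, 0.0, 1.0]]
{'time': 0.15, 'qpos': array([ 1.18600474e+00,  3.42569893e-01,  1.52473490e+00, -3.74993991e-05,
        1.27540582e+00, -1.45965470e-01]), 'qvel': array([-0.00031462, -0.00231589, -0.00330664,  0.00118316, -0.0007669 ,
       -0.00070877]), 'joint_efforts': array([ 1.81730007e-03, -4.31463790e+01, -2.44357753e+01,  7.19366572e-02,
        5.35985583e-02, -1.01818910e-04]), 'tool_pos': array([0.12406754, 0.50986112, 0.24322274]), 'tool_rot': array([-3.14048136e+00, -1.27123999e-04,  2.90277741e+00]), 'contact_force': array([ 0.03293105,  0.94825488, -0.5789878 ]), 'torque': array([-0.05373931,  0.04091016,  0.01739094]), 'opening': 0.09193787509407737}
```

View pics/top0.png

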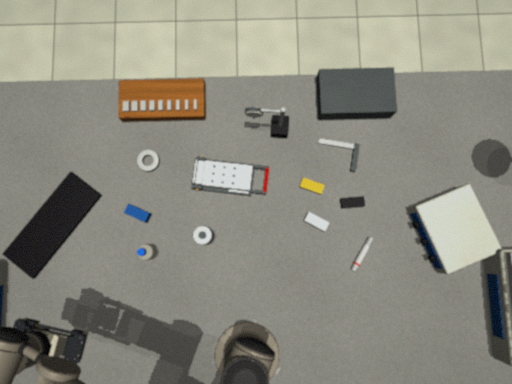

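View pics/side0.png

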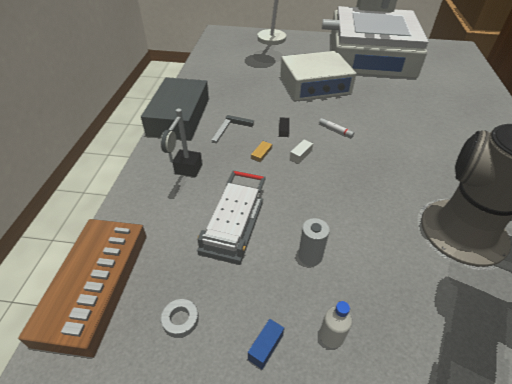

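The top view shows the sine plate at about (230,176) with its red bar at (266,179), white at (316,221), brass at (312,186) and the dial stand at (280,125). Next I'll measure them.

```bash
cat > m.py <<'E'
from h import *
import sys
def rect(P):
    xy=(P[:,:2]*1000).astype(np.float32); return cv2.minAreaRect(xy)
for n in ['top0','side0']:
    d=np.load(n+'.npz'); P=pts(d); hsv=cv2.cvtColor(d['p'],cv2.COLOR_BGR2HSV); z=P[...,2]
    print(n,'table z',np.median(z[(abs(P[...,0]-.45)<.2)&(abs(P[...,1])<.3)]))
    seeds={'top0':dict(white=(316,221),brass=(312,186),plate=(228,176),dark=(352,202),ring=(148,160),cyl=(203,235),bar=(266,179),dial=(280,125),tri=(355,157),blue=(137,213)),
     'side0':dict(white=(301,148),brass=(262,149),plate=(235,205),dark=(285,125),cyl=(315,227),bar=(250,176),dial=(188,163),blue=(266,340))}[n]
    m=(z>0.010)
    k,lab=cv2.connectedComponents(m.astype(np.uint8),connectivity=4)
    for s,(u,v) in seeds.items():
        L=lab[v,u]
        if L==0: print(s,'none',P[v,u].round(3));continue
        Q=P[lab==L]; 
        if len(Q)>4000: print(s,'big',P[v,u].round(3));continue
        zt=np.percentile(Q[:,2],90); T=Q[Q[:,2]>zt-.006]
        print(s,len(Q),'seed',P[v,u].round(3),'ztop',zt.round(4),'top',rect(T),'all',rect(Q))
    red=((hsv[...,0]<8)|(hsv[...,0]>172))&(hsv[...,1]>140)&(hsv[...,2]>60)&(abs(P[...,0]-.5)<.25)&(abs(P[...,1]+.05)<.25)&(z>.03)
    print('red',red.sum(),P[red].mean(0),rect(P[red]))
E
python3 m.py
```

```text
top0 table z -0.0007839449131573639
white 263 seed [ 0.437 -0.248  0.029] ztop 0.0342 top ((435.72271728515625, -248.1951141357422), (79.69379425048828, 34.917240142822266), 60.26070022583008) all ((435.66668701171875, -248.8134765625), (80.8575668334961, 36.20004653930664), 59.912288665771484)
brass 235 seed [ 0.56  -0.242  0.013] ztop 0.0208 top ((476.5022277832031, -139.03848266601562), (77.22006225585938, 326.66436767578125), 38.947418212890625) all ((450.2147521972656, -161.91368103027344), (83.12737274169922, 318.6181335449219), 54.887596130371094)
plate 2084 seed [0.595 0.046 0.056] ztop 0.06 top ((500.26129150390625, 53.36310577392578), (252.4535675048828, 284.6966857910156), 81.94225311279297) all ((513.5702514648438, 62.55120849609375), (265.7296142578125, 289.3853454589844), 77.64665222167969)
dark 246 seed [ 0.5   -0.376  0.02 ] ztop 0.0264 top ((499.4632873535156, -376.1109619140625), (35.21320724487305, 80.49686431884766), 3.5006706714630127) all ((499.4126892089844, -376.86651611328125), (35.37253952026367, 82.18587493896484), 3.115839958190918)
ring none [ 0.67   0.33
[... 2753 characters left out ...]
41406)
bar 3464 seed [ 0.575 -0.073  0.053] ztop 0.0597 top ((572.1676025390625, 278.43756103515625), (137.88401794433594, 734.9408569335938), 5.233543395996094) all ((579.5950317382812, 278.9745178222656), (155.53836059570312, 734.6468505859375), 5.0180864334106445)
dial big [ 0.759 -0.103  0.052]
blue 935 seed [0.48  0.364 0.038] ztop 0.0414 top ((488.3446960449219, 478.452392578125), (315.6792297363281, 60.22650146484375), 85.75629425048828) all ((488.3083190917969, 478.4391784667969), (315.6505432128906, 60.471954345703125), 85.69893646240234)
red 83 [ 0.58166359 -0.07654242  0.05374029] ((581.1624755859375, -77.30387878417969), (11.633180618286133, 81.74931335449219), 79.74485778808594)
```

```bash
cat > m2.py <<'E'
from h import *
from m import rect
E
python3 - <<'E'
from h import *
def rect(P): 
    P=P[:,:2]; 
    # drop outliers: need neighbours
    from scipy.spatial import cKDTree
    t=cKDTree(P); c=np.array([len(x) for x in t.query_ball_point(P,.006)]); P=P[c>=3]
    return len(P),cv2.minAreaRect((P*1000).astype(np.float32))
for n in ['top0','side0']:
    d=np.load(n+'.npz'); P=pts(d).reshape(-1,3); c=d['p'].reshape(-1,3)
    hsv=cv2.cvtColor(d['p'],cv2.COLOR_BGR2HSV).reshape(-1,3)
    box=lambda x,y,r:(abs(P[:,0]-x)<r)&(abs(P[:,1]-y)<r)
    print(n)
    for nm,x,y,h in [('white',.4355,-.2485,.032),('brass',.561,-.237,.018),('dark',.499,-.376,.024)]:
        m=box(x,y,.07)&(abs(P[:,2]-h)<.007); print(nm,rect(P[m]),np.median(P[m,2]))
    m=box(.6,.04,.15)&(abs(P[:,2]-.055)<.012); print('plate all',rect(P[m]))
    mw=m&(hsv[:,2]>150)&(hsv[:,1]<60); print('plate bright',rect(P[mw]),np.median(P[mw,2]))
    m=box(.6,.04,.15)&(P[:,2]>.012)&(P[:,2]<.1); print('sine all',rect(P[m]))
    m=box(.76,-.1,.15)&(P[:,2]>.17); print('dial arm',rect(P[m]))
    m=box(.77,-.12,.07)&(abs(P[:,2]-.05)<.01); print('dial foot',rect(P[m]))
    m=box(.395,.126,.06)&(P[:,2]>.105); print('cyl',rect(P[m]))
    p=d['p']; 
cv2.imwrite('pics/z1.png',cv2.resize(np.load('top0.npz')['p'][80:260,110:380],None,fx=2.9,fy=2.9,interpolation=cv2.INTER_CUBIC))
cv2.imwrite('pics/z2.png',cv2.resize(np.load('side0.npz')['p'][80:280,130:350],None,fx=3,fy=3,interpolation=cv2.INTER_CUBIC))
E
```

```text
top0
white (241, ((435.62158203125, -248.1307830810547), (79.6733627319336, 35.21198654174805), 60.338165283203125)) 0.030331977038196012
brass (227, ((560.762451171875, -239.80555725097656), (79.1796646118164, 35.95514678955078), 67.85678100585938)) 0.01657725531482801
dark (220, ((499.4632873535156, -376.1109619140625), (35.21320724487305, 80.49686431884766), 3.5006706714630127)) 0.02221116879871121
plate all (1699, ((652.9640502929688, 31.987228393554688), (260.97320556640625, 219.31768798828125), 84.52916717529297))
plate bright (1403, ((600.5941162109375, 67.86387634277344), (198.09585571289062, 87.05957794189453), 81.7806167602539)) 0.056499232546145306
sine all (2073, ((652.495361328125, 35.32810974121094), (265.6280517578125, 226.0409698486328), 83.4097671508789))
dial arm (234, ((773.8182373046875, -78.40884399414062), (122.27476501464844, 19.71407127380371), 84.88329315185547))
dial foot (302, ((771.0042724609375, -133.50010681152344), (60.03945541381836, 70.47943115234375), 83.7728500366211))
cyl (236, ((396.42486572265625, 131.06271362304688), (55.323856353759766, 57.3724
[... 472 characters left out ...]
1958007812, 32.559295654296875), (263.3215637207031, 219.8585662841797), 84.24291229248047))
plate bright (1837, ((600.7096557617188, 68.20381164550781), (198.87599182128906, 85.4509506225586), 81.90736389160156)) 0.058174490601735074
sine all (3466, ((653.0313720703125, 36.13488006591797), (269.1648254394531, 225.96702575683594), 83.22237396240234))
dial arm (364, ((773.9515380859375, -75.20726776123047), (126.73736572265625, 19.68793296813965), 84.74201965332031))
dial foot (351, ((771.5733642578125, -130.8035888671875), (61.45823287963867, 70.59053802490234), 84.1370620727539))
cyl (470, ((396.67547607421875, 132.7277374267578), (58.14967346191406, 58.690250396728516), 70.32525634765625))
```

View pics/z1.png

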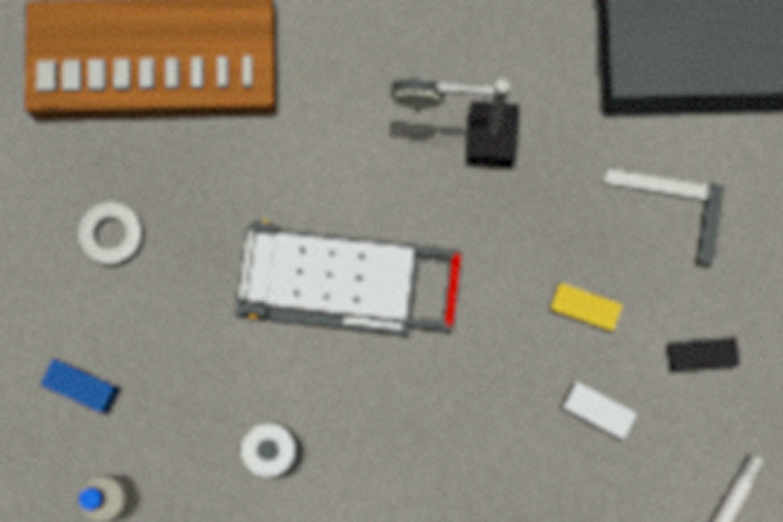

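View pics/z2.png

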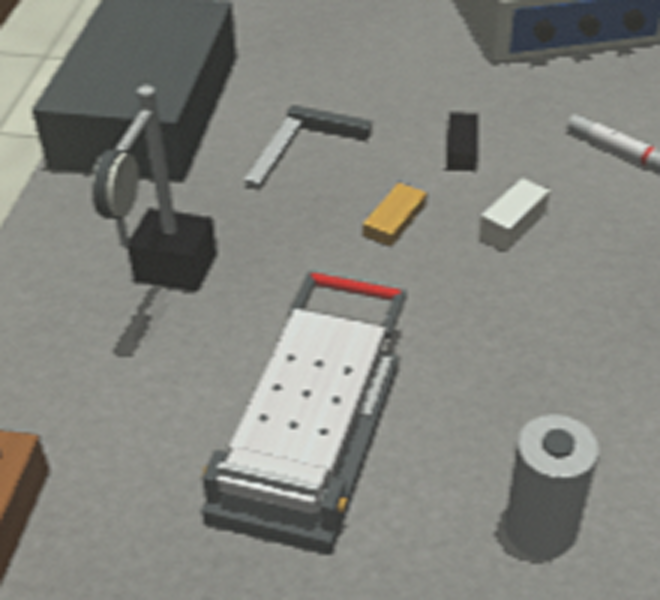

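{"api": "step_arm", "payload": {"series": [[0.42,0.76,-0.98,0,0.1],[0.42,0.76,-0.98,0,0.1],[0.42,0.76,-0.98,0,0.1],[0.42,0.76,-0.98,0,0.1],[0.42,0.76,-0.98,0,0.1],[0.42,0.76,-0.98,0,0.1],[0.42,0.76,-0.98,0,0.1],[0.42,0.76,-0.98,0,0.1],[0.42,0.76,-0.98,0,0.1],[0.42,0.76,-0.98,0,0.1],[0.42,0.76,-0.98,0,0.1],[0.42,0.76,-0.98,0,0.14]]}}

```text
time: 1.35
tool_pos: [0.3527, 0.215, 0.2437]
tool_rot: [3.142, -0.0, 3.002]
contact_force: [-0.2, 0.0, -0.5]
opening: 0.0385
```

{"api": "step_arm", "payload": {"series": [[0.42,0.76,-0.98,0,0],[0.42,0.76,-0.98,0,0],[0.42,0.76,-0.98,0,0],[0.42,0.76,-0.98,0,0],[0.42,0.76,-0.98,0,0],[0.42,0.76,-0.98,0,0],[0.42,0.76,-0.98,0,0],[0.42,0.76,-0.98,0,0],[0.42,0.76,-0.98,0,0],[0.42,0.76,-0.98,0,0],[0.42,0.76,-0.98,-0.3,0],[0.42,0.76,-0.98,-0.3,0]]}}

```text
time: 2.55
tool_pos: [0.5808, -0.079, 0.2284]
tool_rot: [3.141, -0.0, 3.002]
contact_force: [-0.2, 0.4, 0.8]
opening: 0.0387
```

{"api": "step_arm", "payload": {"series": [[0.42,0,0,0,0],[0.42,0,0,0,0]]}}

```text
time: 2.75
tool_pos: [0.5798, -0.078, 0.2279]
tool_rot: [3.141, -0.002, 3.001]
contact_force: [-0.3, -0.1, 0.2]
opening: 0.0384
```

```bash
python3 - <<'E'
from h import *
d=grab('wrist','wrist1'); s=sensors.observe(); print(s['tool_pos'],s['tool_rot'],s['opening'])
P=pts(d); hsv=cv2.cvtColor(d['pixels'],cv2.COLOR_BGR2HSV)
red=((hsv[...,0]<8)|(hsv[...,0]>172))&(hsv[...,1]>140)&(hsv[...,2]>60)&(P[...,2]>.03)&(P[...,2]<.07)
Q=P[red];print(len(Q),Q.mean(0),cv2.minAreaRect((Q[:,:2]*1000).astype(np.float32)),np.percentile(Q[:,2],95))
E
```

```text
[ 0.57965749 -0.07740183  0.22842883] [ 3.14101661e+00 -1.22800590e-03  3.00185002e+00] 0.038817898326444354
665 [ 0.57907026 -0.07837933  0.05457395] ((581.1595458984375, -78.9028549194336), (10.245725631713867, 84.51535034179688), 82.131103515625) 0.056286542147342286
```

View pics/wrist1.png

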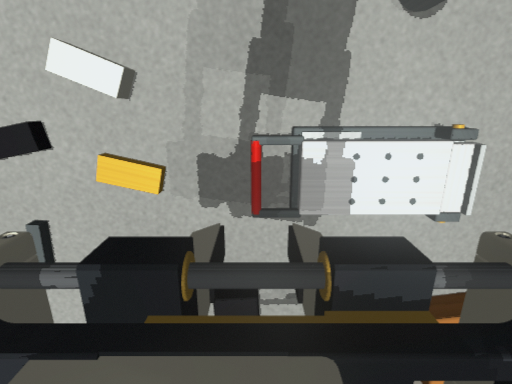

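The wrist view has the bar at about (255,178), between the jaws to within 1 mm. I'll descend and grip.

{"api": "step_arm", "payload": {"series": [[0.42,0,-0.04,-0.9,0],[0.42,0,0,-0.9,0],[0.42,0,0,-0.9,0],[0.42,0,0,-0.9,0],[0.42,0,0,-0.9,0],[0.42,0,0,-0.9,0],[0.42,0,0,-0.9,0],[0.42,0,0,-0.5,0],[0.42,0,0,-0.4,0],[0.42,0,0,0,0]]}}

```text
time: 3.8
tool_pos: [0.5797, -0.0783, 0.0482]
tool_rot: [3.141, -0.001, 3.003]
contact_force: [0.4, -0.4, 0.1]
opening: 0.0391
```

{"api": "step_arm", "payload": {"series": [[0,0,0,0,0],[0,0,0,0,0],[0,0,0,0,0],[0,0,0,0,0],[0,0,0,0,0]], "squeeze": 25}}

```text
time: 4.3
tool_pos: [0.5806, -0.0782, 0.0494]
tool_rot: [3.141, 0.001, 3.002]
contact_force: [1.9, 4.8, 2.3]
opening: 0.0113
```

```bash
python3 - <<'E'
import numpy as np
u=np.array([-.138,-.990])
th=np.linspace(0,1.36,31)
p=np.array([[.230*np.cos(t)-.014*np.sin(t),.035+.23*np.sin(t)+.014*np.cos(t)] for t in th])
w=np.c_[p[:,0,None]*u,p[:,1]]
for i,r in enumerate(np.diff(w,axis=0)/.025): print(i,r.round(2).tolist(), (w[i+1]-w[0]).round(4))
E
```

```text
0 [0.0, 0.03, 0.42] [0.0001 0.0009 0.0104]
1 [0.01, 0.05, 0.41] [0.0003 0.0022 0.0208]
2 [0.01, 0.07, 0.41] [0.0006 0.004  0.0311]
3 [0.01, 0.09, 0.41] [0.0009 0.0062 0.0412]
4 [0.02, 0.11, 0.4] [0.0012 0.0089 0.0513]
5 [0.02, 0.13, 0.4] [0.0017 0.0121 0.0613]
6 [0.02, 0.14, 0.39] [0.0022 0.0157 0.0711]
7 [0.02, 0.16, 0.38] [0.0027 0.0197 0.0807]
8 [0.02, 0.18, 0.38] [0.0034 0.0242 0.0901]
9 [0.03, 0.2, 0.37] [0.0041 0.0291 0.0993]
10 [0.03, 0.21, 0.36] [0.0048 0.0344 0.1083]
11 [0.03, 0.23, 0.35] [0.0056 0.04   0.117 ]
12 [0.03, 0.24, 0.34] [0.0064 0.0461 0.1255]
13 [0.04, 0.26, 0.33] [0.0073 0.0526 0.1336]
14 [0.04, 0.27, 0.31] [0.0083 0.0594 0.1415]
15 [0.04, 0.29, 0.3] [0.0093 0.0665 0.1491]
16 [0.04, 0.3, 0.29] [0.0103 0.074  0.1563]
17 [0.04, 0.31, 0.27] [0.0114 0.0818 0.1631]
18 [0.05, 0.32, 0.26] [0.0125 0.0899 0.1696]
19 [0.05, 0.34, 0.24] [0.0137 0.0983 0.1757]
20 [0.05, 0.35, 0.23] [0.0149 0.1069 0.1815]
21 [0.05, 0.36, 0.21] [0.0161 0.1158 0.1868]
22 [0.05, 0.36, 0.2] [0.0174 0.1249 0.1917]
23 [0.05, 0.37, 0.18] [0.0187 0.1343 0.1962]
24 [0.05, 0.38, 0.16] [0.02   0.1438 0.2003]
25 [0.05, 0.39, 0.14] [0.0214 0.1535 0.2039]
26 [0.05, 0.39, 0.13] [0.0228 0.1633 0.2071]
27 [0.06, 0.4, 0.11] [0.0242 0.1733 0.2098]
28 [0.06, 0.4, 0.09] [0.0256 0.1834 0.212 ]
29 [0.06, 0.41, 0.07] [0.027  0.1936 0.2138]
```

The bar is gripped, with the opening at 11 mm. I'll swing it up along the arc.

{"api": "step_arm", "payload": {"series": [[0,0,0.03,0.42,0],[0,0.01,0.05,0.41,0],[0,0.01,0.07,0.41,0],[0,0.01,0.09,0.41,0],[0,0.02,0.11,0.4,0],[0,0.02,0.13,0.4,0],[0,0.02,0.14,0.39,0],[0,0.02,0.16,0.38,0],[0,0.02,0.18,0.38,0],[0,0.03,0.2,0.37,0]]}}

```text
time: 5.3
tool_pos: [0.5844, -0.0503, 0.1488]
tool_rot: [-3.14, 0.001, 3.002]
contact_force: [5.3, -1.6, -7.7]
opening: 0.0112
```

{"api": "step_arm", "payload": {"series": [[0,0.03,0.21,0.36,0],[0,0.03,0.23,0.35,0],[0,0.03,0.24,0.34,0],[0,0.04,0.26,0.33,0],[0,0.04,0.27,0.31,0],[0,0.04,0.29,0.3,0],[0,0.04,0.3,0.29,0],[0,0.04,0.31,0.27,0],[0,0.05,0.32,0.26,0],[0,0.05,0.34,0.24,0]]}}

```text
time: 6.3
tool_pos: [0.5938, 0.0162, 0.227]
tool_rot: [-3.135, 0.002, 3.001]
contact_force: [-1.8, -12.2, 6.6]
opening: 0.0109
```

{"api": "step_arm", "payload": {"series": [[0,0.05,0.35,0.23,0],[0,0.05,0.36,0.21,0],[0,0.05,0.36,0.2,0],[0,0.05,0.37,0.18,0],[0,0.05,0.38,0.16,0],[0,0.05,0.39,0.14,0],[0,0.05,0.39,0.13,0],[0,0.06,0.4,0.11,0],[0,0.06,0.4,0.09,0],[0,0.06,0.41,0.07,0],[0,0,0,0,0]]}}

```text
time: 7.4
tool_pos: [0.6077, 0.1146, 0.2664]
tool_rot: [-3.141, 0.006, 3.002]
contact_force: [0.4, -0.4, 11.3]
opening: 0.0113
```

```bash
python3 - <<'E'
from h import *
d=grab('side','side2')
cv2.imwrite('pics/side2z.png',cv2.resize(d['pixels'][80:280,130:350],None,fx=3,fy=3))
s=sensors.observe(); print(s['contact_force'],s['torque'],s['tool_pos'],s['opening'],s['qpos'])
E
```

```text
[-0.19842213 -0.19500451 11.77264302] [-0.15000162 -0.02559697  0.07614994] [0.60767609 0.11465129 0.2663788 ] 0.010905455884343057 [ 6.30806619e-02  5.00237327e-01  1.21219456e+00 -9.53365969e-04
  1.42361569e+00 -1.36824178e+00]
```

View pics/side2z.png

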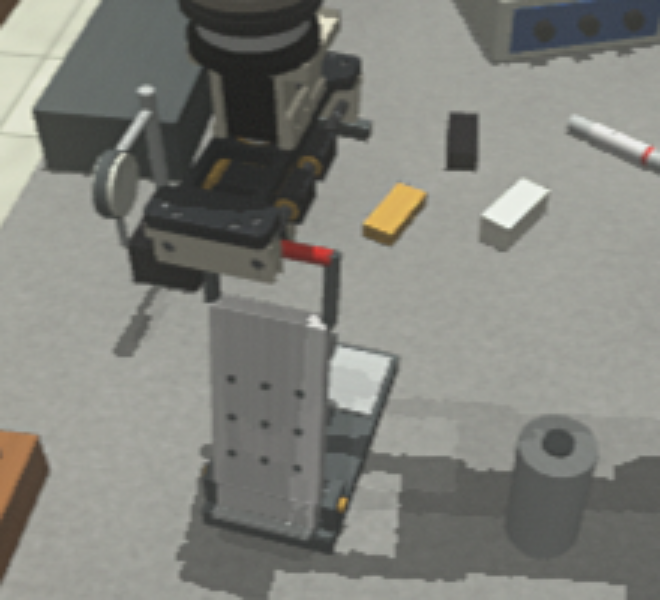

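{"api": "step_arm", "payload": {"series": [[0.42,0,0,0,0],[0.42,0,0,0,0],[0.42,0,0,0,0],[0.42,0,0,0.6,0],[0.42,0,0,0.9,0],[0.42,0,0,0.9,0],[0.42,0,0,0.4,0]]}}

```text
time: 8.15
tool_pos: [0.6074, 0.1146, 0.3343]
tool_rot: [3.141, 0.002, 3.002]
contact_force: [0.4, -0.3, -0.9]
opening: 0.0386
```

{"api": "step_arm", "payload": {"series": [[1,-0.46,-0.97,0,-0.32],[1,-0.46,-0.97,0,-0.32],[1,-0.46,-0.97,0,-0.32],[1,-0.46,-0.97,0,-0.32],[1,-0.46,-0.97,0,-0.32],[1,-0.46,-0.97,0,-0.32],[1,-0.46,-0.97,0,-0.32],[1,-0.46,-0.97,0,-0.32],[1,-0.46,-0.97,-0.5,-0.32],[1,-0.46,-0.97,-0.9,-0.32],[1,-0.46,-0.97,-0.9,-0.32],[1,-0.46,-0.97,-0.9,-0.32]]}}

```text
time: 9.35
tool_pos: [0.4681, -0.1771, 0.251]
tool_rot: [3.142, -0.001, 2.694]
contact_force: [-0.6, 0.5, -0.2]
opening: 0.092
```

{"api": "step_arm", "payload": {"series": [[1,-0.46,-0.97,-0.9,-0.32],[1,-0.46,-0.97,-0.9,-0.32],[1,-0.46,-0.97,-0.9,-0.26],[1,0,0,0,0],[1,0,0,0,0]]}}

```text
time: 9.85
tool_pos: [0.4342, -0.249, 0.1843]
tool_rot: [3.141, -0.002, 2.622]
contact_force: [0.4, 0.3, -0.7]
opening: 0.0917
```

```bash
cat > w.py <<'E'
from h import *
from scipy.spatial import cKDTree
def blk(tag,x,y,h,r=.07,tol=.006,cam='wrist'):
    d=grab(cam,tag); s=sensors.observe(); print(s['time'],s['tool_pos'].round(4),s['tool_rot'].round(3),s['opening'])
    P=pts(d).reshape(-1,3); m=(abs(P[:,0]-x)<r)&(abs(P[:,1]-y)<r)
    Q=P[m&(abs(P[:,2]-h)<tol)]; t=cKDTree(Q[:,:2]); c=np.array([len(a) for a in t.query_ball_point(Q[:,:2],.004)]); Q=Q[c>=4]
    print(len(Q),cv2.minAreaRect((Q[:,:2]*1000).astype(np.float32)),np.median(Q[:,2]),Q.mean(0))
    return d
E
python3 - <<'E'
from w import *
blk('wrist3',.436,-.247,.032)
grab('side','side3')
E
```

```text
9.9 [ 0.4349 -0.2488  0.185 ] [ 3.141 -0.     2.623] 0.09205312196309723
2458 ((437.1004638671875, -248.15577697753906), (79.97183227539062, 35.31122589111328), 60.23295211791992) 0.032521504154291 [ 0.43647647 -0.24782208  0.0324517 ]
```

View pics/wrist3.png

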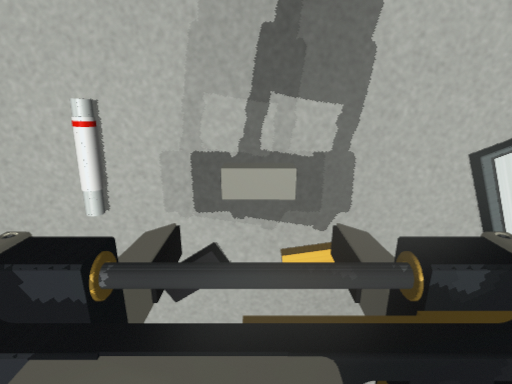

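View pics/side3.png

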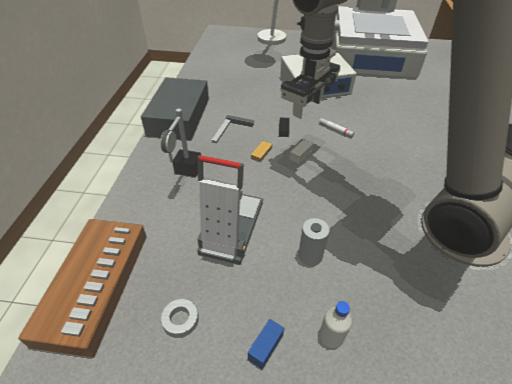

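The wrist view puts white at (258,184), centred between the jaws. In the side view the plate stays up at (220,205). I'll grasp white by its ends.

{"api": "step_arm", "payload": {"series": [[1,0.08,0.03,-0.9,0],[1,0,0,-0.9,0],[1,0,0,-0.9,0],[1,0,0,-0.9,0],[1,0,0,-0.9,0],[1,0,0,-0.9,0],[1,0,0,-0.6,0],[1,0,0,-0.5,0],[1,0,0,0,0]]}}

```text
time: 10.85
tool_pos: [0.4367, -0.2475, 0.0215]
tool_rot: [3.141, -0.002, 2.624]
contact_force: [-0.2, -0.1, 0.2]
opening: 0.0915
```

{"api": "step_arm", "payload": {"series": [[0,0,0,0,0],[0,0,0,0,0],[0,0,0,0,0],[0,0,0,0,0]], "squeeze": 25}}

```text
time: 11.25
tool_pos: [0.4374, -0.2486, 0.0232]
tool_rot: [3.142, 0.002, 2.623]
contact_force: [-0.0, 2.9, 5.8]
opening: 0.0796
```

{"api": "step_arm", "payload": {"series": [[0,0,0,0.4,0],[0,0,0,0.8,0],[0,0,0,0.9,-0.5],[0,0,0,0.9,-0.9],[0,0.3,0.4,0.9,-0.9],[0,0.5,0.8,0.9,-0.9],[0,0.5,0.8,0,-0.9],[0,0.5,0.8,0,-0.9],[0,0.5,0.8,0,-0.9],[0,0.5,0.8,0,-0.9],[0,0.5,0.8,0,-0.9],[0,0,0,0,-0.9]]}}

```text
time: 12.45
tool_pos: [0.5196, -0.1161, 0.1421]
tool_rot: [-3.141, -0.001, 1.934]
contact_force: [-0.6, 0.2, -4.2]
opening: 0.08
```

{"api": "step_arm", "payload": {"series": [[0,0,0,0,-0.9],[0,0,0,0,-0.9],[0,0,0,0,-0.9],[0,0,0,0,-0.9],[0,0,0,0,-0.9],[0,0,0,0,-0.9],[0,0,0,0,0]]}}

```text
time: 13.15
tool_pos: [0.5185, -0.1184, 0.1421]
tool_rot: [-3.14, -0.0, 1.502]
contact_force: [0.6, 0.4, -4.5]
opening: 0.0797
```

```bash
python3 - <<'E'
from h import *
for n in ['top','side','wrist']:
    d=grab(n,n+'4')
cv2.imwrite('pics/top4z.png',cv2.resize(np.load('top4.npz')['p'][120:230,170:340],None,fx=4.6,fy=4.6,interpolation=cv2.INTER_CUBIC))
print(sensors.observe()['tool_pos'],sensors.observe()['tool_rot'],sensors.observe()['opening'])
E
```

```text
[ 0.51881376 -0.11835794  0.14218774] [-3.14095407e+00 -1.06850621e-04  1.50440088e+00] 0.07978034270308375
```

View pics/top4z.png

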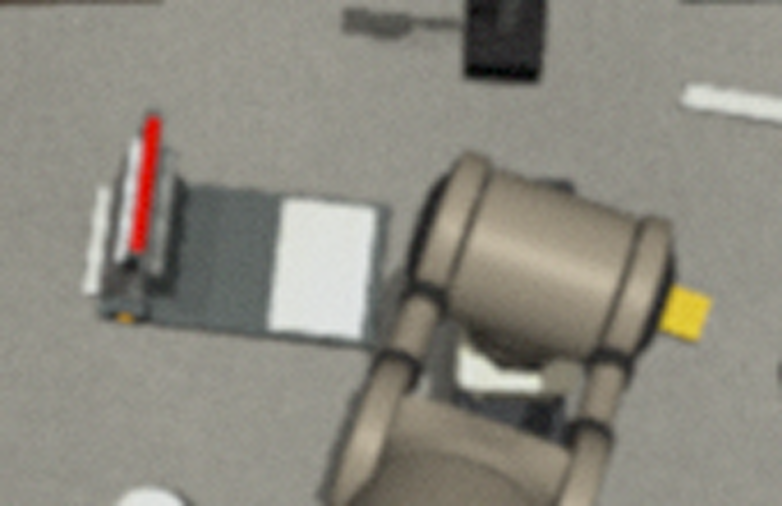

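View pics/wrist4.png

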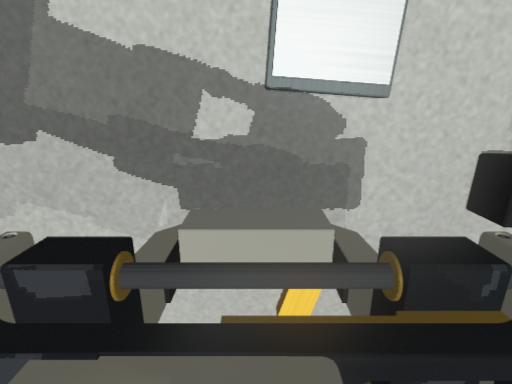

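View pics/side4.png

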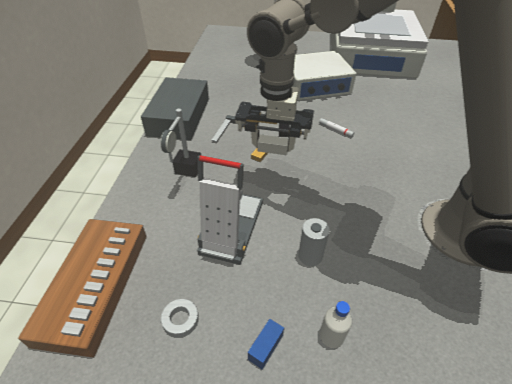

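```bash
python3 - <<'E'
from h import *
def fil(Q):
    from scipy.spatial import cKDTree
    t=cKDTree(Q[:,:2]); c=np.array([len(a) for a in t.query_ball_point(Q[:,:2],.006)]); return Q[c>=4]
for n in ['top4','wrist4','side4']:
    d=np.load(n+'.npz'); P=pts(d).reshape(-1,3); hsv=cv2.cvtColor(d['p'],cv2.COLOR_BGR2HSV).reshape(-1,3)
    b=(abs(P[:,0]-.59)<.075)&(abs(P[:,1]-.03)<.11)
    m=b&(abs(P[:,2]-.025)<.006)&(hsv[:,2]>170)
    Q=fil(P[m]); print(n,'strip',len(Q),cv2.minAreaRect((Q[:,:2]*1000).astype(np.float32)),np.median(Q[:,2]))
    m=b&(abs(P[:,2]-.022)<.009)&(P[:,1]<.06)
    Q=fil(P[m]); print('base',len(Q),cv2.minAreaRect((Q[:,:2]*1000).astype(np.float32)))
    if n!='side4':
        # end edge of base: project on u
        u=np.array([-.138,-.990]);v=np.array([.99,-.138]);o=np.array([.601,.0687])
        a=(Q[:,:2]-o)@u; c=(Q[:,:2]-o)@v; print('u max',np.percentile(a,[98,99.5,100]),'v',np.percentile(c,[0,.5,1,99,99.5,100]))
E
```

```text
top4 strip 499 ((592.5135498046875, 8.856834411621094), (69.69694519042969, 98.85933685302734), 81.56090545654297) 0.02395719101867244
base 851 ((592.4534912109375, 14.43460464477539), (100.41878509521484, 110.22806549072266), 82.69921875)
u max [0.10303549 0.10445273 0.1049532 ] v [-0.05598717 -0.0555146  -0.05511928  0.05273252  0.05299275  0.05447979]
wrist4 strip 9859 ((594.8068237304688, 7.479785919189453), (64.27393341064453, 102.92121124267578), 82.14260864257812) 0.0255005267135468
base 12209 ((592.4235229492188, 2.9261436462402344), (74.5469970703125, 110.00442504882812), 82.02008056640625)
u max [0.10227673 0.10336483 0.10359429] v [-0.05441464 -0.05388015 -0.05331806  0.05376206  0.05432904  0.05558171]
side4 strip 329 ((568.2874755859375, 14.345022201538086), (69.46257019042969, 49.65081787109375), 83.12081909179688) 0.025190828242711683
base 494 ((565.7676391601562, 14.873477935791016), (91.63899993896484, 56.273624420166016), 81.76197814941406)
```

```bash
python3 - <<'E'
from h import *
d=np.load('wrist4.npz'); P=pts(d); t=np.array([.5187,-.1184,.1422]); yaw=1.503
print(P[220,256],P[245,256],P[231,256])
ex=np.array([np.cos(yaw),np.sin(yaw)]); ey=np.array([np.sin(yaw),-np.cos(yaw)])
for v in range(200,266,5):
  q=P[v,256]-t; print(v,(q[:2]@ex).round(4),(q[:2]@ey).round(4),q[2].round(4))
E
```

```text
[ 0.52061945 -0.10017768  0.13959638] [ 0.52000346 -0.10925093  0.15111809] [ 0.52050584 -0.10176187  0.15035493]
200 -0.0166 0.0008 -0.1413
205 -0.0219 0.0008 -0.1408
210 0.0182 0.0007 -0.0184
215 0.0185 0.0007 -0.0096
220 0.0183 0.0007 -0.0026
225 0.0185 0.0007 0.0045
230 0.0178 0.0007 0.0093
235 0.0153 0.0007 0.0099
240 0.0125 0.0007 0.0099
245 0.0092 0.0007 0.0089
250 0.007 0.0007 0.0101
255 0.0042 0.0007 0.0103
260 0.001 0.0007 0.0098
265 0.0303 0.0006 0.0629
```

{"api": "step_arm", "payload": {"series": [[0,0.42,0.72,0,-0.3],[0,0.42,0.72,0,-0.3],[0,0.42,0.72,0,-0.3],[0,0.42,0.72,0,0],[0,0.42,0.72,0,0],[0,0.42,0.72,0,0],[0,0.42,0.72,0,0],[0,0,0,-0.8,0],[0,0,0,-0.8,0],[0,0,0,-0.8,0],[0,0,0,-0.8,0],[0,0,0,0,0]]}}

```text
time: 14.5
tool_pos: [0.5905, 0.0078, 0.0594]
tool_rot: [-3.135, 0.0, 1.432]
contact_force: [-0.7, -0.1, -5.4]
opening: 0.08
```

{"api": "step_arm", "payload": {"series": [[0,0,0,0,0]]}}

```text
time: 14.6
tool_pos: [0.5927, 0.0076, 0.0624]
tool_rot: [-3.141, 0.0, 1.431]
contact_force: [1.0, 0.3, -3.8]
opening: 0.0801
```

{"api": "step_arm", "payload": {"series": [[0,0,0.02,-0.3,0],[0,0,0,-0.15,0],[0,0,0,-0.08,0],[0,0,0,0,0]]}}

```text
time: 15.0
tool_pos: [0.5926, 0.0081, 0.0489]
tool_rot: [-3.141, 0.0, 1.431]
contact_force: [0.3, 0.4, -4.8]
opening: 0.08
```

{"api": "step_arm", "payload": {"series": [[0,0,0,-0.05,0],[0,0,0,0,0]]}}

```text
time: 15.2
tool_pos: [0.5929, 0.0081, 0.0482]
tool_rot: [3.141, -0.0, 1.431]
contact_force: [0.3, 0.6, -1.2]
opening: 0.0795
```

Contact is starting: the weight reading dropped from 4.8 to 1.2 N. One more small step, then release and rise.

{"api": "step_arm", "payload": {"series": [[0,0,0,-0.03,0],[1,0,0,0,0],[1,0,0,0,0],[1,0,0,0,0],[1,0,0,0.3,0],[1,0,0,0.8,0],[1,0,0,0.9,0],[1,0,0,0.9,0],[1,0,0,0.9,0],[1,0,0,0,0]]}}

```text
time: 16.2
tool_pos: [0.5946, 0.008, 0.1458]
tool_rot: [3.134, -0.0, 1.431]
contact_force: [0.3, -0.2, 0.9]
opening: 0.0917
```

```bash
python3 - <<'E'
from w import *
blk('wrist5',.5925,.008,.057)
E
```

```text
16.25 [0.5936 0.008  0.1438] [ 3.138 -0.     1.431] 0.09155354214754921
3827 ((593.5084838867188, 9.111217498779297), (35.61116027832031, 80.08422088623047), 81.70490264892578) 0.057452649716391885 [0.59358145 0.01015853 0.05733771]
```

View pics/wrist5.png

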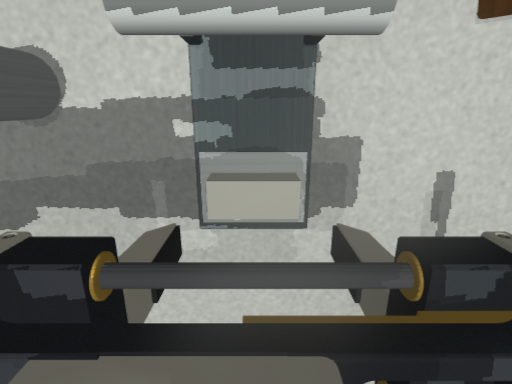

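White sits on the strip: block at cols 207–300, strip at 198–309. I'll check it relative to the strip in the same image.

```bash
python3 - <<'E'
from h import *
d=np.load('wrist5.npz'); P=pts(d); u=np.array([-.139,-.990]);v=np.array([.99,-.139]);o=np.array([.601,.0687])
A=(P[...,:2]-o)@u; B=(P[...,:2]-o)@v; z=P[...,2]
for r in (160,168,195,205,215):
  row=z[r,170:340]; b=B[r,170:340]
  for nm,lo,hi in (('table',-.005,.006),('base',.015,.0225),('strip',.0232,.029),('block',.052,.062)):
    k=b[(row>lo)&(row<hi)&(abs(b)<.06)]
    if len(k)>8: print(r,nm,len(k),k.min().round(4),k.max().round(4))
for c in (230,255,280):
  a=A[130:235,c]; row=z[130:235,c]
  for nm,lo,hi in (('base',.015,.0225),('strip',.0232,.029),('block',.052,.062)):
    k=a[(row>lo)&(row<hi)]
    if len(k): print(c,nm,len(k),k.min().round(4),k.max().round(4))
E
```

```text
160 strip 108 -0.049 0.0503
168 strip 107 -0.0495 0.0497
195 strip 10 -0.0488 0.0501
195 block 94 -0.0385 0.0401
205 strip 9 -0.0485 0.0498
205 block 93 -0.0383 0.0404
215 strip 10 -0.0493 0.05
215 block 91 -0.0387 0.0399
230 base 27 0.0045 0.1018
230 strip 23 0.0238 0.0925
230 block 41 0.0426 0.077
255 base 28 0.0045 0.1021
255 strip 23 0.024 0.0925
255 block 41 0.0425 0.0771
280 base 28 0.0045 0.1027
280 strip 24 0.0233 0.0922
280 block 41 0.0427 0.077
```

{"api": "step_arm", "payload": {"series": [[1,0,-0.3,0.4,0.98],[1,-0.08,-0.6,0.4,0.98],[1,-0.08,-0.6,0.4,0.98],[1,-0.08,-0.6,0.4,0.98],[1,-0.08,-0.6,0,0.98],[1,-0.08,-0.6,0,0.98],[1,-0.08,-0.6,0,0.98],[1,-0.08,-0.6,0,0.98],[1,-0.08,-0.6,0,0.98],[1,-0.08,-0.6,0,0.98],[1,-0.08,-0.6,0,0.98],[1,-0.08,-0.6,0,0.98]]}}

```text
time: 17.45
tool_pos: [0.57, -0.1648, 0.1805]
tool_rot: [-3.141, -0.002, 2.375]
contact_force: [-0.3, 0.3, -0.8]
opening: 0.0922
```

{"api": "step_arm", "payload": {"series": [[1,-0.08,-0.6,0,0.98],[1,-0.08,-0.6,0,0.98],[1,-0.08,-0.6,0,0.98],[1,-0.08,-0.6,0,0.98],[1,-0.08,-0.6,0,0.98],[1,0,0,0,0.05],[1,0,0,0,0],[1,0,0,0,0]]}}

```text
time: 18.25
tool_pos: [0.5606, -0.2385, 0.1814]
tool_rot: [3.141, -0.001, 2.767]
contact_force: [-0.2, 0.5, 0.3]
opening: 0.0917
```

```bash
python3 - <<'E'
from w import *
blk('wrist6',.561,-.238,.018,tol=.005)
E
```

```text
18.3 [ 0.5607 -0.2385  0.1816] [ 3.141e+00 -1.000e-03  2.767e+00] 0.09152744788116428
2251 ((562.5178833007812, -239.29119873046875), (79.94612121582031, 35.362457275390625), 69.02873992919922) 0.01848522978188616 [ 0.56158351 -0.23913059  0.01847512]
```

View pics/wrist6.png

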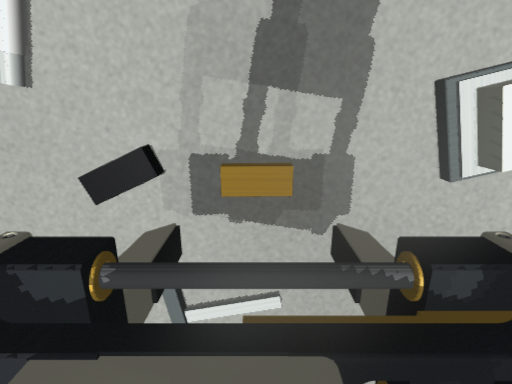

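The view shows brass at (257,180), centred between the jaws.

{"api": "step_arm", "payload": {"series": [[1,0.05,-0.02,-0.9,0.1],[1,0,0,-0.9,0],[1,0,0,-0.9,0],[1,0,0,-0.9,0],[1,0,0,-0.9,0],[1,0,0,-0.8,0],[1,0,0,-0.5,0],[1,0,0,-0.3,0],[1,0,0,-0.2,0],[1,0,0,0,0],[1,0,0,0,0]]}}

```text
time: 19.4
tool_pos: [0.5624, -0.2401, 0.0252]
tool_rot: [-3.141, 0.001, 2.776]
contact_force: [-1.6, -0.1, 0.3]
opening: 0.0919
```

{"api": "step_arm", "payload": {"series": [[1,0,0,-0.16,0],[1,0,0,-0.08,0],[1,0,0,0,0]]}}

```text
time: 19.7
tool_pos: [0.5618, -0.2398, 0.0183]
tool_rot: [3.141, -0.0, 2.776]
contact_force: [-0.4, 0.7, -0.6]
opening: 0.0916
```

{"api": "step_arm", "payload": {"series": [[0,0,0,0,0],[0,0,0,0,0],[0,0,0,0,0],[0,0,0,0,0]], "squeeze": 25}}

```text
time: 20.1
tool_pos: [0.562, -0.2398, 0.0186]
tool_rot: [3.141, 0.0, 2.776]
contact_force: [-0.7, 1.0, 1.2]
opening: 0.08
```

{"api": "step_arm", "payload": {"series": [[0,0,0,0.4,0],[0,0,0,0.8,-0.5],[0,0,0,0.9,-0.95],[0,0,0,0.9,-0.95],[0,0.08,0.62,0.9,-0.95],[0,0.08,0.62,0.9,-0.95],[0,0.08,0.62,0.6,-0.95],[0,0.08,0.62,0,-0.95],[0,0.08,0.62,0,-0.95],[0,0.08,0.62,0,-0.95],[0,0.08,0.62,0,-0.95],[0,0.08,0.62,0,-0.95]]}}

```text
time: 21.3
tool_pos: [0.5776, -0.1153, 0.1538]
tool_rot: [-3.141, -0.0, 1.972]
contact_force: [1.1, 0.8, -4.0]
opening: 0.08
```

{"api": "step_arm", "payload": {"series": [[0,0.08,0.62,0,-0.95],[0,0.08,0.62,0,-0.95],[0,0.08,0.62,0,-0.95],[0,0.08,0.62,0,-0.95],[0,0.08,0.62,0,-0.95],[0,0.08,0.62,0,-0.95],[0,0.08,0.62,0,-0.95],[0,0.08,0.62,0,-0.15],[0,0.08,0.62,0,0],[0,0,0,0,0],[0,0,0,0,0]]}}

```text
time: 22.4
tool_pos: [0.5958, 0.0237, 0.1535]
tool_rot: [-3.142, 0.0, 1.433]
contact_force: [-0.9, -0.2, -2.4]
opening: 0.0797
```

```bash
python3 - <<'E'
from h import *
d=grab('wrist','wrist7');s=sensors.observe();t=s['tool_pos'];yaw=s['tool_rot'][2];print(t,s['tool_rot'],s['opening'],s['contact_force'])
P=pts(d);ex=np.array([np.cos(yaw),np.sin(yaw)]); ey=np.array([np.sin(yaw),-np.cos(yaw)])
for c in (225,256,290):
 for v in range(216,266,4):
  q=P[v,c]-t; print(c,v,(q[:2]@ex).round(4),(q[:2]@ey).round(4),q[2].round(4))
E
```

```text
[0.59582984 0.02324047 0.1535406 ] [-3.14158188e+00  4.87401822e-04  1.43206659e+00] 0.07967578868829739 [ 0.53819881 -0.2098707  -2.56688616]
225 216 0.0181 -0.017 -0.0101
225 220 0.0178 -0.0165 -0.0048
225 224 0.0177 -0.016 0.0003
225 228 0.0153 -0.0161 0.0002
225 232 0.0127 -0.0162 -0.0002
225 236 0.0107 -0.0162 0.0005
225 240 0.008 -0.0163 -0.0002
225 244 0.0053 -0.0165 -0.0006
225 248 0.0033 -0.0165 0.0002
225 252 0.0005 -0.0166 -0.0005
225 256 -0.0017 -0.0166 0.0001
225 260 -0.0042 -0.0167 0.0
225 264 0.0314 -0.0091 0.0634
256 216 0.0177 0.0006 -0.0111
256 220 0.0182 0.0006 -0.004
256 224 0.0174 0.0006 -0.0003
256 228 0.0151 0.0006 -0.0001
256 232 0.0125 0.0006 -0.0007
256 236 0.0099 0.0006 -0.0012
256 240 0.0078 0.0006 -0.0006
256 244 0.0051 0.0006 -0.0011
256 248 0.0036 0.0006 0.0007
256 252 0.0004 0.0006 -0.0007
256 256 -0.0019 0.0006 -0.0002
256 260 -0.0046 0.0006 -0.0006
256 264 0.0314 0.0005 0.0634
290 216 0.0178 0.0201 -0.0109
290 220 0.0179 0.0194 -0.0046
290 224 0.0178 0.0188 0.0007
290 228 0.0147 0.0191 -0.001
290 232 0.0131 0.019 0.0006
290 236 0.0103 0.0192 -0.0003
290 240 0.0084 0.0191 0.0008
290 244 0.0053 0.0194 -0.0007
290 248 0.0037 0.0192 0.0011
290 252 0.0009 0.0194 0.0004
290 256 -0.0019 0.0196 -0.0003
290 260 -0.0038 0.0195 0.0007
290 264 0.0314 0.0111 0.0633
```

View pics/wrist7.png

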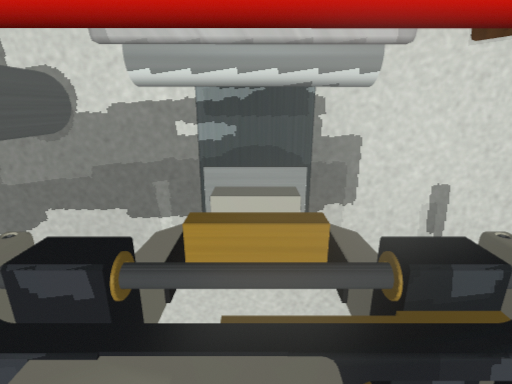

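Brass is square in the hand, offset 0.3 mm, but I overshot y by 15 mm. I'll correct that and come down.

{"api": "step_arm", "payload": {"series": [[0,-0.06,-0.3,0,0],[0,-0.06,-0.3,0,0],[0,0,0,-0.7,0],[0,0,0,-0.7,0],[0,0,0,-0.7,0],[0,0,0,-0.4,0],[0,0,0,0,0],[0,0,0,0,0]]}}

```text
time: 23.25
tool_pos: [0.5932, 0.0081, 0.0915]
tool_rot: [3.141, 0.0, 1.431]
contact_force: [0.4, -0.6, -2.5]
opening: 0.0797
```

{"api": "step_arm", "payload": {"series": [[0,-0.01,0.01,-0.3,0],[0,0,0,-0.2,0],[0,0,0,-0.08,0],[0,0,0,0,0]]}}

```text
time: 23.65
tool_pos: [0.5924, 0.009, 0.0761]
tool_rot: [-3.141, 0.0, 1.432]
contact_force: [0.4, 0.2, -3.3]
opening: 0.0801
```

{"api": "step_arm", "payload": {"series": [[0,0,0,-0.04,0],[0,0,0,0,0]]}}

```text
time: 23.85
tool_pos: [0.5928, 0.0089, 0.0756]
tool_rot: [3.141, -0.0, 1.432]
contact_force: [0.3, -0.1, -3.1]
opening: 0.0799
```

{"api": "step_arm", "payload": {"series": [[0,0,0,-0.03,0],[0,0,0,0,0]]}}

```text
time: 24.05
tool_pos: [0.5928, 0.0089, 0.0756]
tool_rot: [3.141, 0.0, 1.432]
contact_force: [-2.4, 0.5, 3.3]
opening: 0.08
```

Contact made. Release and rise straight up, then look.

{"api": "step_arm", "payload": {"series": [[1,0,0,0,0],[1,0,0,0,0],[1,0,0,0,0],[1,0,0,0.3,0],[1,0,0,0.8,0],[1,0,0,0.9,0],[1,0,0,0.9,0],[1,0,0,0.6,0],[1,0,0,0,0],[1,0,0,0,0]]}}

```text
time: 25.05
tool_pos: [0.5926, 0.0089, 0.1622]
tool_rot: [3.141, -0.0, 1.432]
contact_force: [0.2, -0.4, -1.0]
opening: 0.0917
```

```bash
python3 - <<'E'
from w import *
blk('wrist8',.5925,.008,.075)
d=np.load('wrist8.npz'); P=pts(d); u=np.array([-.139,-.990]);v=np.array([.99,-.139]);o=np.array([.601,.0687])
A=(P[...,:2]-o)@u; B=(P[...,:2]-o)@v; z=P[...,2]
for r in (165,195,205,215,222):
  row=z[r,170:340]; b=B[r,170:340]
  for nm,lo,hi in (('strip',.0232,.029),('white',.052,.062),('brass',.07,.08)):
    k=b[(row>lo)&(row<hi)&(abs(b)<.06)]
    if len(k)>8: print(r,nm,len(k),k.min().round(4),k.max().round(4))
for c in (225,255,285):
  print(c,[(int(r),A[r,c].round(4),z[r,c].round(4)) for r in range(160,238,3)])
E
```

```text
25.1 [0.5922 0.0089 0.1615] [-3.141  0.     1.432] 0.09163898030549661
3842 ((593.3947143554688, 9.243021011352539), (35.312583923339844, 80.34394836425781), 82.09724426269531) 0.07546027131574566 [0.59344911 0.01041372 0.07532618]
165 strip 100 -0.0485 0.0496
195 brass 95 -0.0386 0.0403
205 brass 93 -0.0392 0.0399
215 brass 93 -0.0386 0.0403
225 [(160, np.float64(0.0338), np.float64(0.0257)), (163, np.float64(0.037), np.float64(0.0242)), (166, np.float64(0.0398), np.float64(0.0255)), (169, np.float64(0.0424), np.float64(0.0277)), (172, np.float64(0.0425), np.float64(0.0405)), (175, np.float64(0.0427), np.float64(0.0516)), (178, np.float64(0.0427), np.float64(0.0631)), (181, np.float64(0.0431), np.float64(0.0719)), (184, np.float64(0.0443), np.float64(0.0769)), (187, np.float64(0.0473), np.float64(0.0752)), (190, np.float64(0.0498), np.float64(0.0756)), (193, np.float64(0.0525), np.float64(0.0754)), (196, np.float64(0.0552), np.float64(0.0754)), (199, np.float64(0.0578), np.float64(0.0753)), (202, np.float64(0.0603), np.float64(0.076)), (205, np.float64(0.0632), np.float64(0.0754)), 
[... 2223 characters left out ...]
np.float64(0.0524), np.float64(0.076)), (196, np.float64(0.0552), np.float64(0.0754)), (199, np.float64(0.0576), np.float64(0.0761)), (202, np.float64(0.0603), np.float64(0.0759)), (205, np.float64(0.0632), np.float64(0.0754)), (208, np.float64(0.0656), np.float64(0.0764)), (211, np.float64(0.0686), np.float64(0.0755)), (214, np.float64(0.0716), np.float64(0.0749)), (217, np.float64(0.0741), np.float64(0.0756)), (220, np.float64(0.0772), np.float64(0.0748)), (223, np.float64(0.1116), np.float64(0.0005)), (226, np.float64(0.1158), np.float64(-0.0006)), (229, np.float64(0.1188), np.float64(0.0013)), (232, np.float64(0.1233), np.float64(-0.0003)), (235, np.float64(0.1272), np.float64(-0.0006))]
```

View pics/wrist8.png

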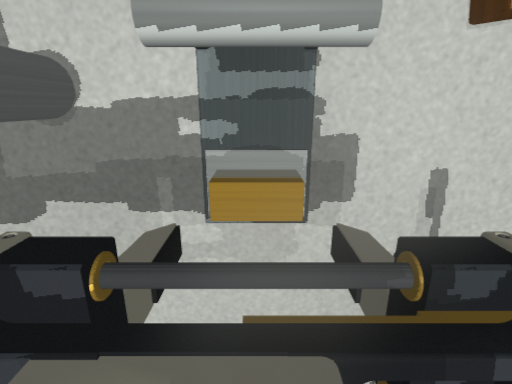

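The stack is flush, with both back faces at u≈42.7 mm, and square. Brass is at (257,200) in the wrist view. Going up, turning for the bar, and locating it.

{"api": "step_arm", "payload": {"series": [[1,0,0,0.9,0],[1,0,0,0.9,0],[1,0,0,0.9,0],[1,0,0,0.9,0],[1,0,0,0.9,0],[1,0,0,0.9,0.6],[1,0,0,0.9,1],[1,0,0,0.9,1],[0.42,0,0,0,1],[0.42,0,0,0,1],[0.42,0,0,0,1],[0.42,0,0,0,1]]}}

```text
time: 26.3
tool_pos: [0.5925, 0.0089, 0.3407]
tool_rot: [-3.139, -0.001, 1.963]
contact_force: [0.1, -0.3, 0.0]
opening: 0.0646
```

{"api": "step_arm", "payload": {"series": [[0.42,0,0,0,1],[0.42,0,0,0,1],[0.42,0,0,0,1],[0.42,0,0,0,1],[0.42,0,0,0,1],[0.42,0,0,0,1],[0.42,0,0,0,1],[0.42,0,0,0,1],[0.42,0,0,0,1],[0.42,0,0,0,1],[0.42,0,0,0,1],[0.42,0,0,0,1]]}}

```text
time: 27.5
tool_pos: [0.5925, 0.0089, 0.3406]
tool_rot: [-3.141, -0.003, 2.923]
contact_force: [-0.2, 0.0, -0.1]
opening: 0.0384
```

{"api": "step_arm", "payload": {"series": [[0.42,0,0,0,1],[0.42,0,0,0,0.03],[0.42,0,0,0,0]]}}

```text
time: 27.8
tool_pos: [0.5926, 0.0089, 0.3413]
tool_rot: [3.142, -0.002, 3.0]
contact_force: [0.6, -0.3, 0.1]
opening: 0.0385
```

```bash
cat > red.py <<'E'
from h import *
def red(tag):
  s=sensors.observe();print(s['time'],s['tool_pos'],s['tool_rot'],s['opening'])
  for n in ['side','top','wrist']:
    d=grab(n,n+tag); P=pts(d); hsv=cv2.cvtColor(d['pixels'],cv2.COLOR_BGR2HSV)
    m=((hsv[...,0]<8)|(hsv[...,0]>172))&(hsv[...,1]>140)&(hsv[...,2]>60)&(P[...,2]>.03)&(abs(P[...,0]-.6)<.1)&(abs(P[...,1]-.03)<.16)
    Q=P[m]
    if len(Q)>20: print(n,len(Q),np.median(Q,0).round(4),cv2.minAreaRect((Q[:,:2]*1000).astype(np.float32)),np.percentile(Q[:,2],[5,50,95]))
E
python3 -c "
from red import red; red('9')"
```

```text
27.8 [0.59256634 0.00888797 0.34128461] [ 3.14153199e+00 -1.64310550e-03  2.99999367e+00] 0.038514617166314755
side 189 [0.6086 0.1166 0.2672] ((608.6951904296875, 115.59123229980469), (10.472469329833984, 84.71111297607422), 81.86650085449219) [0.26344003 0.26721454 0.26955316]
wrist 1076 [0.5959 0.114  0.2684] ((561.30859375, 85.36467742919922), (150.89779663085938, 52.51429748535156), 36.20698165893555) [0.26618371 0.26844055 0.26991711]
```

View pics/wrist9.png

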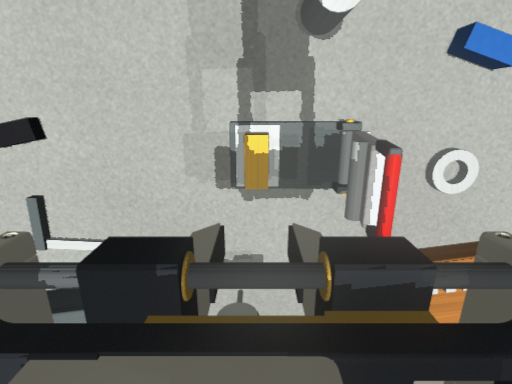

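View pics/side9.png

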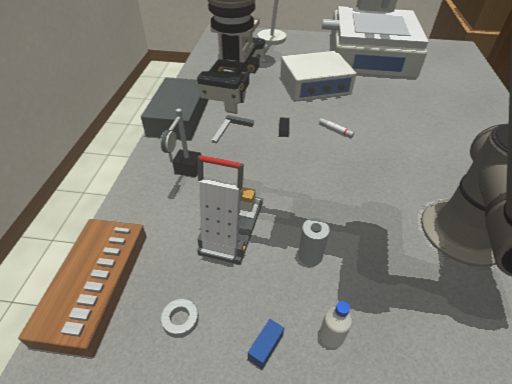

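The bar is at (390,195) in the wrist view, at about (0.608, 0.115, 0.263). I'll move above it and descend.

{"api": "step_arm", "payload": {"series": [[0.42,0.12,0.85,0,0],[0.42,0.12,0.85,0,0],[0.42,0.12,0.85,0,0],[0.42,0.12,0.85,0,0],[0.42,0.12,0.83,0,0],[0.42,0,0,0,0],[0.42,0,0,-0.6,0],[0.42,0,0,-0.8,0],[0.42,0,0,-0.8,0],[0.42,0,0,-0.6,0],[0.42,0,0,-0.3,0],[0.42,0,0,0,0]]}}

```text
time: 29.15
tool_pos: [0.6073, 0.114, 0.2638]
tool_rot: [-3.141, -0.002, 3.001]
contact_force: [-0.7, 0.1, 0.8]
opening: 0.0382
```

```bash
python3 - <<'E'
from h import *
d=grab('side','side10')
cv2.imwrite('pics/side10z.png',cv2.resize(d['pixels'][80:280,130:350],None,fx=3,fy=3))
s=sensors.observe(); print(s['contact_force'],s['tool_pos'],s['opening'])
E
```

```text
[ 0.1803913  -0.59947226  0.40226398] [0.60770356 0.11415425 0.26488302] 0.03864385651869169
```

View pics/side10z.png

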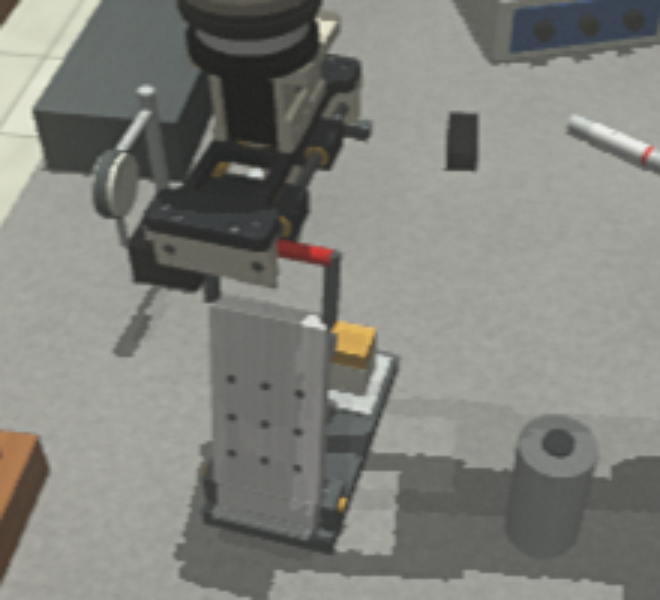

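The fingers straddle the bar at about (300,250) in the zoomed view. I'll grip and work out the arc down.

{"api": "step_arm", "payload": {"series": [[0,0,0,-0.08,0],[0,0,0,0,0],[0,0,0,0,0],[0,0,0,0,0],[0,0,0,0,0]], "squeeze": 25}}

```text
time: 29.7
tool_pos: [0.6078, 0.1146, 0.2631]
tool_rot: [3.141, 0.001, 3.002]
contact_force: [0.6, -0.2, 1.2]
opening: 0.0112
```

```bash
python3 - <<'E'
import numpy as np
u=np.array([-.139,-.990])
f=lambda t:np.r_[(.230*np.cos(t)-.014*np.sin(t))*u,.035+.23*np.sin(t)+.014*np.cos(t)]
th=np.r_[np.linspace(1.365,.42,25),.40,.38,.36,.35,.34,.33]
w=np.array([f(t) for t in th]); w[:,:2]+=np.array([.612,.1479])
for i,r in enumerate(np.diff(w,axis=0)/.025): print(i,th[i+1].round(3),r.round(2).tolist(), w[i+1].round(4))
print(w[0])
E
```

```text
0 1.326 [-0.05, -0.35, -0.06] [0.6061 0.1061 0.2615]
1 1.286 [-0.05, -0.35, -0.07] [0.6049 0.0973 0.2597]
2 1.247 [-0.05, -0.35, -0.09] [0.6037 0.0886 0.2575]
3 1.208 [-0.05, -0.34, -0.1] [0.6025 0.0799 0.255 ]
4 1.168 [-0.05, -0.34, -0.11] [0.6013 0.0714 0.2521]
5 1.129 [-0.05, -0.34, -0.13] [0.6001 0.063  0.2489]
6 1.089 [-0.05, -0.33, -0.14] [0.5989 0.0548 0.2453]
7 1.05 [-0.05, -0.33, -0.15] [0.5978 0.0466 0.2415]
8 1.011 [-0.04, -0.32, -0.17] [0.5967 0.0387 0.2373]
9 0.971 [-0.04, -0.31, -0.18] [0.5956 0.0309 0.2328]
10 0.932 [-0.04, -0.3, -0.19] [0.5945 0.0232 0.228 ]
11 0.892 [-0.04, -0.3, -0.2] [0.5935 0.0158 0.2229]
12 0.853 [-0.04, -0.29, -0.22] [0.5924 0.0086 0.2175]
13 0.814 [-0.04, -0.28, -0.23] [0.5915 0.0016 0.2118]
14 0.774 [-0.04, -0.27, -0.24] [ 0.5905 -0.0052  0.2058]
15 0.735 [-0.04, -0.26, -0.25] [ 0.5896 -0.0117  0.1996]
16 0.696 [-0.04, -0.25, -0.26] [ 0.5887 -0.018   0.1931]
17 0.656 [-0.03, -0.24, -0.27] [ 0.5879 -0.024   0.1864]
18 0.617 [-0.03, -0.23, -0.28] [ 0.587  -0.0298  0.1795]
19 0.578 [-0.03, -0.22, -0.29] [ 0.5863 -0.0353  0.1723]
20 0.538 [-0.03, -0.21, -0.3] [ 0.5855 -0.0405  0.1649]
21 0.499 [-0.03, -0.2, -0.3] [ 0.5849 -0.0454  0.1573]
22 0.459 [-0.03, -0.18, -0.31] [ 0.5842 -0.05    0.1495]
23 0.42 [-0.02, -0.17, -0.32] [ 0.5836 -0.0544  0.1416]
24 0.4 [-0.01, -0.08, -0.16] [ 0.5833 -0.0564  0.1375]
25 0.38 [-0.01, -0.08, -0.17] [ 0.583  -0.0584  0.1333]
26 0.36 [-0.01, -0.08, -0.17] [ 0.5828 -0.0603  0.1291]
27 0.35 [-0.01, -0.04, -0.08] [ 0.5826 -0.0612  0.127 ]
28 0.34 [-0.01, -0.04, -0.08] [ 0.5825 -0.0621  0.1249]
29 0.33 [-0.0, -0.04, -0.09] [ 0.5824 -0.063   0.1228]
[0.60737197 0.11493778 0.26300753]
```

{"api": "step_arm", "payload": {"series": [[0,-0.05,-0.35,-0.06,0],[0,-0.05,-0.35,-0.07,0],[0,-0.05,-0.35,-0.09,0],[0,-0.05,-0.34,-0.1,0],[0,-0.05,-0.34,-0.11,0],[0,-0.05,-0.34,-0.13,0],[0,-0.05,-0.33,-0.14,0],[0,-0.05,-0.33,-0.15,0],[0,-0.04,-0.32,-0.17,0],[0,-0.04,-0.31,-0.18,0],[0,-0.04,-0.3,-0.19,0],[0,-0.04,-0.3,-0.2,0]]}}

```text
time: 30.9
tool_pos: [0.5933, 0.015, 0.2224]
tool_rot: [-3.142, -0.001, 3.002]
contact_force: [0.6, 3.0, 0.7]
opening: 0.0111
```

{"api": "step_arm", "payload": {"series": [[0,-0.04,-0.29,-0.22,0],[0,-0.04,-0.28,-0.23,0],[0,-0.04,-0.27,-0.24,0],[0,-0.04,-0.26,-0.25,0],[0,-0.04,-0.25,-0.26,0],[0,-0.03,-0.24,-0.27,0],[0,-0.03,-0.23,-0.28,0],[0,-0.03,-0.22,-0.29,0],[0,-0.03,-0.21,-0.3,0]]}}

```text
time: 31.8
tool_pos: [0.5853, -0.041, 0.1637]
tool_rot: [3.141, -0.001, 3.002]
contact_force: [-1.3, 1.1, 0.2]
opening: 0.0111
```

{"api": "step_arm", "payload": {"series": [[0,-0.03,-0.2,-0.3,0],[0,-0.03,-0.18,-0.31,0],[0,-0.02,-0.17,-0.32,0],[0,0,0,0,0]]}}

```text
time: 32.2
tool_pos: [0.5833, -0.0551, 0.1396]
tool_rot: [-3.141, -0.002, 3.002]
contact_force: [0.7, 0.3, -5.7]
opening: 0.0107
```

```bash
python3 - <<'E'
from h import *
d=grab('side','side11')
cv2.imwrite('pics/side11z.png',cv2.resize(d['pixels'][80:280,130:350],None,fx=3,fy=3))
s=sensors.observe(); print(s['contact_force'],s['torque'],s['tool_pos'],s['opening'])
E
```

```text
[-0.13946653  0.40587706 -5.36343364] [0.22341502 0.03655402 0.04493781] [ 0.58330743 -0.05487268  0.14004743] 0.01089559567047661
```

View pics/side11z.png

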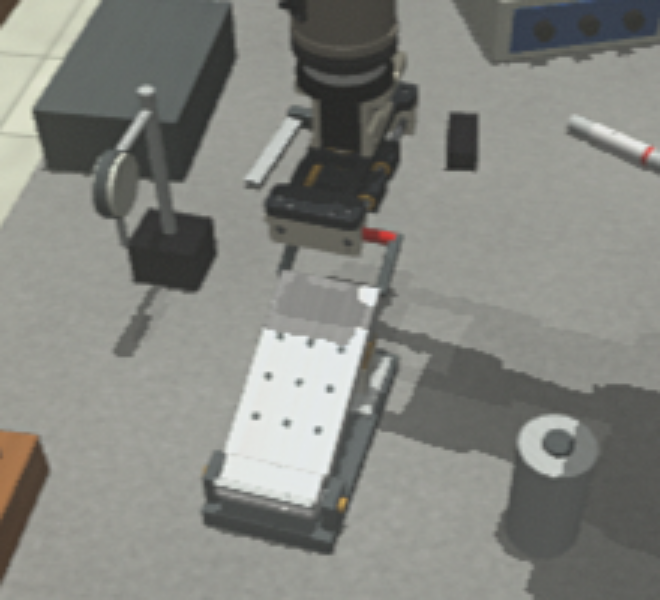

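The plate is following smoothly and the tool now carries about 5 N of it. Final approach goes in small steps.

{"api": "step_arm", "payload": {"series": [[0,-0.01,-0.08,-0.16,0],[0,-0.01,-0.08,-0.16,0],[0,-0.01,-0.06,-0.12,0],[0,0,0,0,0]]}}

```text
time: 32.65
tool_pos: [0.5827, -0.0598, 0.1296]
tool_rot: [3.141, -0.001, 3.002]
contact_force: [-1.4, 1.4, -5.7]
opening: 0.0114
```

{"api": "step_arm", "payload": {"series": [[0,-0.01,-0.03,-0.06,0],[0,0,0,0,0]]}}

```text
time: 32.85
tool_pos: [0.5826, -0.0603, 0.1285]
tool_rot: [3.141, -0.0, 3.002]
contact_force: [-0.5, 4.7, -4.1]
opening: 0.0111
```

{"api": "step_arm", "payload": {"series": [[0,0,-0.02,-0.04,0],[0,0,0,0,0]]}}

```text
time: 33.05
tool_pos: [0.5826, -0.0605, 0.1279]
tool_rot: [3.141, -0.0, 3.002]
contact_force: [-2.4, 5.2, -1.1]
opening: 0.0113
```

{"api": "step_arm", "payload": {"series": [[0,0,0,-0.04,0],[0,0,0,0,0]]}}

```text
time: 33.25
tool_pos: [0.5826, -0.0605, 0.1278]
tool_rot: [3.141, 0.0, 3.002]
contact_force: [-5.5, 6.1, 4.7]
opening: 0.0115
```

{"api": "step_arm", "payload": {"series": [[0,0,0,-0.04,0],[0,0,0,0,0]]}}

```text
time: 33.45
tool_pos: [0.5826, -0.0606, 0.1276]
tool_rot: [3.141, 0.001, 3.002]
contact_force: [-7.5, 6.2, 10.2]
opening: 0.011
```

```bash
python3 - <<'E'
from h import *
d=grab('side','side12')
cv2.imwrite('pics/side12z.png',cv2.resize(d['pixels'][150:270,180:280],None,fx=5,fy=5,interpolation=cv2.INTER_CUBIC))
s=sensors.observe(); print(s['contact_force'],s['tool_pos'])
P=pts(d).reshape(-1,3);hsv=cv2.cvtColor(d['pixels'],cv2.COLOR_BGR2HSV).reshape(-1,3)
u=np.array([-.139,-.990]);v=np.array([.99,-.139]);o=np.array([.601,.0687])
a=(P[:,:2]-o)@u;b=(P[:,:2]-o)@v
m=(abs(a)<.075)&(abs(b)<.038)&(P[:,2]>.05)&(P[:,2]<.15)
A=np.c_[a[m],np.ones(m.sum())];z=P[m,2]
for _ in range(4):
    k=np.linalg.lstsq(A,z,rcond=None)[0];r=abs(A@k-z);A=A[r<.004];z=z[r<.004]
print('tilt',np.arctan(k[0]),len(z))
E
```

```text
[-6.38139388  5.77400573  9.5376734 ] [ 0.58265068 -0.06057228  0.12765017]
tilt 0.34114861720355927 1828
```

View pics/side12z.png

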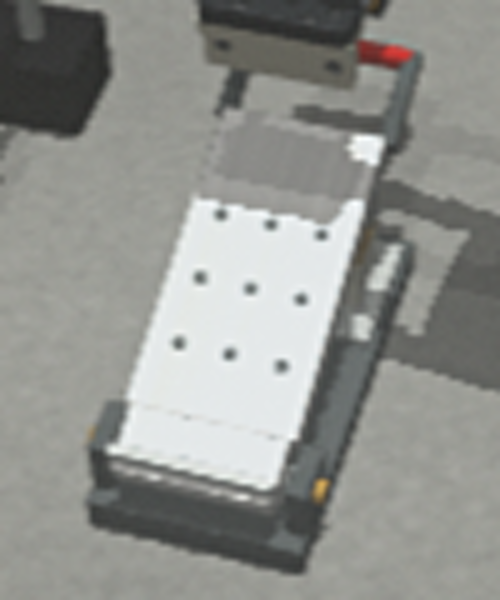

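The measured tilt is 0.341 rad and the force has reversed, so the roller is on the stack. I'll ease off, release and rise clear.

{"api": "step_arm", "payload": {"series": [[0,0,0,0.05,0],[0.42,0,0,0,0],[0.42,0,0,0,0],[0.42,0,0,0,0],[0.42,0,0,0,0],[0.42,0,0,0.3,0],[0.42,0,0,0.6,0],[0.42,0,0,0.9,0],[0.42,0,0,0.9,0],[0.42,0,0,0.9,0]]}}

```text
time: 34.5
tool_pos: [0.5828, -0.0613, 0.2185]
tool_rot: [-3.141, 0.001, 3.002]
contact_force: [0.3, -0.4, 0.1]
opening: 0.0384
```

{"api": "step_arm", "payload": {"series": [[0.42,-0.8,-0.9,0.5,0],[0.42,-0.8,-0.9,0.5,0],[0.42,-0.8,-0.9,0.5,0],[0.42,-0.8,-0.9,0,0],[0.42,-0.8,-0.9,0,0],[0.42,-0.8,-0.9,0,0],[0.42,-0.8,-0.9,0,0],[0.42,0,0,0,0],[0.42,0,0,0,0],[0.42,0,0,0,0]]}}

```text
time: 35.5
tool_pos: [0.4432, -0.2182, 0.2548]
tool_rot: [3.142, 0.001, 3.002]
contact_force: [-0.1, -0.2, -0.5]
opening: 0.0386
```

```bash
cat > t.py <<'E'
from h import *
u=np.array([-.139,-.990]);v=np.array([.99,-.139]);o=np.array([.601,.0687])
for n in ['side','top']:
    d=grab(n,n+'13'); P=pts(d).reshape(-1,3)
    a=(P[:,:2]-o)@u;b=(P[:,:2]-o)@v
    m=(abs(a)<.075)&(abs(b)<.038)&(P[:,2]>.05)&(P[:,2]<.15)
    A=np.c_[a[m],b[m],np.ones(m.sum())];z=P[m,2]
    for _ in range(5):
        k=np.linalg.lstsq(A,z,rcond=None)[0];r=abs(A@k-z);A=A[r<.004];z=z[r<.004]
    print(n,'tilt',np.arctan(k[0]),'side slope',k[1],len(z))
    for nm,x,y,h in [('dark',.499,-.376,.024),('blue',.4795,.3625,.04),('cyl',.3965,.132,.114)]:
        q=P[(abs(P[:,0]-x)<.06)&(abs(P[:,1]-y)<.06)&(abs(P[:,2]-h)<.006)]; 
        if len(q): print(nm,len(q),np.median(q,0).round(4))
        p0=pts(np.load(n+'0.npz')).reshape(-1,3);q=p0[(abs(p0[:,0]-x)<.06)&(abs(p0[:,1]-y)<.06)&(abs(p0[:,2]-h)<.006)]; print('  before',len(q),np.median(q,0).round(4))
d=np.load('side13.npz');cv2.imwrite('pics/side13z.png',cv2.resize(d['p'][150:270,180:300],None,fx=5,fy=5,interpolation=cv2.INTER_CUBIC))
d=np.load('top13.npz');cv2.imwrite('pics/top13z.png',cv2.resize(d['p'][80:260,110:380],None,fx=2.9,fy=2.9,interpolation=cv2.INTER_CUBIC))
s=sensors.observe();print(s['time'],s['tool_pos'],s['contact_force'])
E
python3 t.py
```

```text
side tilt 0.339307415139887 side slope 0.001678199906027425 1823
dark 152 [ 0.4993 -0.3695  0.0243]
  before 154 [ 0.4993 -0.369   0.0242]
blue 787 [0.4801 0.3659 0.04  ]
  before 786 [0.4803 0.3662 0.0399]
cyl 433 [0.3969 0.1348 0.1104]
  before 437 [0.397  0.1352 0.1103]
top tilt 0.3371189116316113 side slope 0.004102382502170959 819
  before 207 [ 0.4996 -0.3758  0.0223]
blue 231 [0.4791 0.3627 0.0385]
  before 218 [0.4787 0.3608 0.0378]
cyl 156 [0.3947 0.1322 0.1106]
  before 171 [0.3964 0.1296 0.1103]
35.6 [ 0.44325455 -0.2179695   0.25459574] [ 0.13890382 -0.05403106 -0.13909994]
```

View pics/side13z.png

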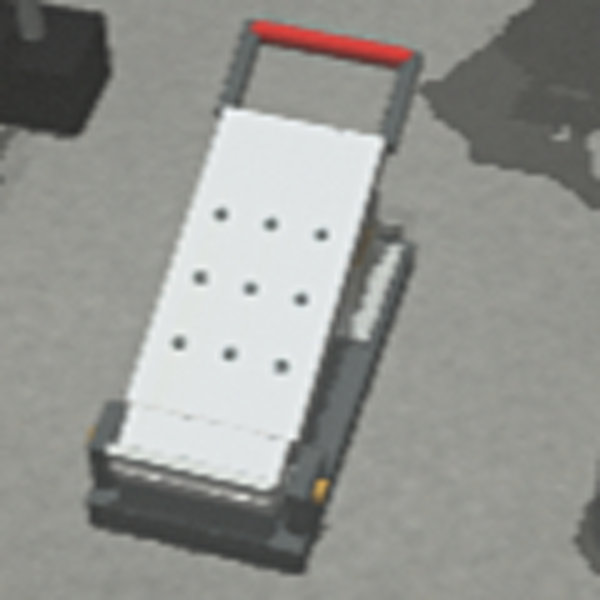

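View pics/top13z.png

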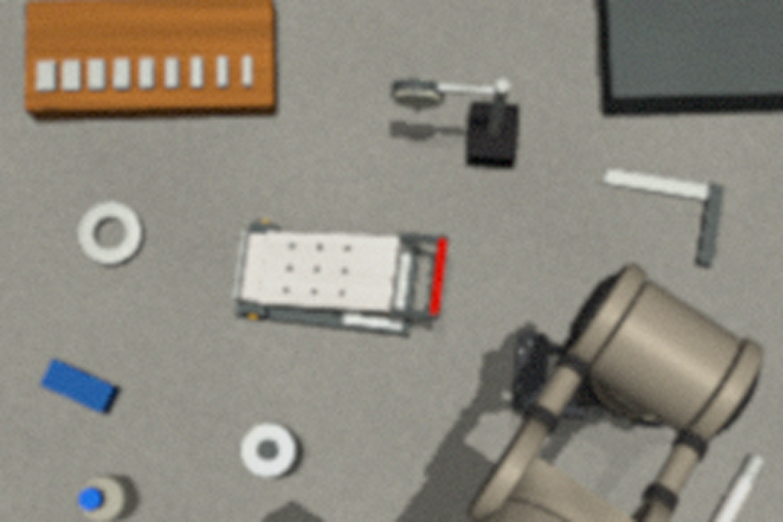

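```bash
python3 - <<'E'
from h import *
d=grab('side','side14'); grab('wrist','wrist14')
P=pts(d); hsv=cv2.cvtColor(d['pixels'],cv2.COLOR_BGR2HSV)
u=np.array([-.139,-.990]);v=np.array([.99,-.139]);o=np.array([.601,.0687])
a=(P[...,:2]-o)@u;b=(P[...,:2]-o)@v
m=(b<-.03)&(b>-.05)&(a>.03)&(a<.1)&(P[...,2]>.028)&(P[...,2]<.08)
m2=m&(P[...,2]<.0746)&(a<.085)
br=m2&(hsv[...,1]>90)&(hsv[...,0]>10)&(hsv[...,0]<35)
for n,k in(('brass',br),('nonbrass',m2&~br)): 
  if k.sum(): print(n,k.sum(),'u',np.percentile(a[k],[0,50,100]).round(4),'v',np.median(b[k]).round(4),'z',np.percentile(P[...,2][k],[0,100]).round(3))
E
```

```text
nonbrass 55 u [0.0422 0.0553 0.0767] v -0.0398 z [0.028 0.072]
```

View pics/wrist14.png

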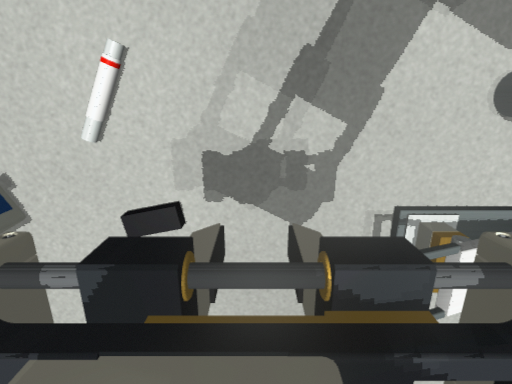

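The wrist view shows brass still on the strip at (440,240). The stack's end face is still at u 42–77 mm, v −40 mm, so it hasn't moved. Handing in.

```bash
python3 -c "
from cell import hand_in; print(hand_in())"
```

```text
the job is handed in; nothing more can be done
None
```

The sine plate is set at 19.5 degrees and the job was handed in at about 36 s of the 72 s allowed.

I swung the plate up by the red bar to about 1.36 rad, where it stayed open. I laid the white block on the ground strip over the pad, put the brass block on top, lowered the plate by its bar until the force reversed, released it and moved clear.

**Last checks:**
- **Tilt:** 0.339 rad from the side camera and 0.337 rad from the top camera, against a target of 0.340.
- **Stack:** the two blocks were flush and square. They were centred across the strip to about 0.5 mm and sat about 0.5–1 mm towards +x of the pad. Their position read the same after the plate came down.
- **Bystanders:** the blue and black blocks and the cylinder read within 0.5 mm of their starting positions in the side view. The top camera differed by up to 3 mm, which I put down to its noise, and the arm hid the black block from it. I checked the other bystanders only by eye in the pictures, and the bottle, ring, L-square, dial stand and plug gauge looked unmoved.
- **Force:** the highest force reading after any move was about 14 N.

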